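Press the condiment jars shut and stow their tray in the rack

TASK

Press the wooden lids of both jars on the condiment tray down until they are fully home, then slide the tray along the counter, without lifting it, all the way into the low steel rack behind it. Leave everything else where it is.

Things in the scene. Friction and masses are not known exactly. Their poses are not given: they have to be found in the camera images.
- tray: Loose aluminium condiment tray, 130 mm (x) by 210 mm (y), about 0.85 kg loaded, on the counter. Origin: centre of its underside; x points from its tall front panel to its far edge. Two white porcelain jars, 76 mm across, rims 76 mm up, are fixed in it at y = +52 and -52 mm. Starts 145 to 175 mm short of home in front of the rack, up to 12 mm off sideways and 0.12 rad askew.
- tray_panel (a point): Middle of the top edge, outer face, of the tray's front panel (tray x = -65, z = 50 mm): a flat upright plate 4 mm thick, 210 mm wide, 50 mm high, on the side nearest the robot, good to push on. The tray's other walls are 18 mm high. Same axes as the tray.
- bay: Fixed low steel rack, open towards the robot (-x side); the tray slides in on the counter itself, no floor or step. Origin: on the counter, where the tray's origin lies when fully home (same axes). 230 mm wide between side rails 22 mm high (x = -45 to 75 mm), with flared wings, as high, in front that open to about 280 mm at x = -100 mm and guide the tray in.
- bay_mouth (a point): Middle of the lower front edge of the rack's roof (rack x = -50, z = 92 mm). The roof is of thin bars, top 102 mm above the counter; lids that stand proud do not pass under it. When the tray is home its front panel still stands 15 mm out in front of this edge.
- bay_stop (a point): Middle of the face of the rack's rigid back stop, at rack x = 68 mm on the counter, 25 mm high: the tray is home when its far edge has come up to it (touching it, the tray is 3 mm past the origin of the rack).
- lid_left (a joint): Height in m by which the left (tray +y) jar's lid stands proud: 0 = fully home on the rim, up to 0.016. It moves only straight up and down (captive, held by the friction of its seal: slides down under a steady push of about 5 N anywhere on top, stays where it is left, comes to a hard stop at 0; starts 9 to 15 mm proud).
- lid_right (a joint): Height in m by which the right (tray -y) jar's lid stands proud: 0 = fully home on the rim, up to 0.016. It moves only straight up and down (captive, held by the friction of its seal: slides down under a steady push of about 5 N anywhere on top, stays where it is left, comes to a hard stop at 0; starts 9 to 15 mm proud).
- lid_left_top (a point): Centre of the flat top of the left lid, a plain wooden disc 80 mm across and 12 mm thick. It lies at tray x = 0, y = +52 mm, and when the lid is home 88 mm above the tray's underside.
- lid_right_top (a point): Centre of the flat top of the right lid, a plain wooden disc 80 mm across and 12 mm thick. It lies at tray x = 0, y = -52 mm, and when the lid is home 88 mm above the tray's underside.
- mortar: Bystander, to be left alone: squat granite mortar, 164 mm across, 100 mm high, with its pestle leaning in it (to 170 mm), on a 45 mm thick wooden chopping block 300 x 280 mm on the left. Origin: centre of underside.
- sieve: Bystander, to be left alone: red plastic sieve, 160 mm across, 50 mm high, with a handle reaching 180 mm from its centre, on the right. Origin: centre of underside.
- saucer: Bystander, to be left alone: white porcelain saucer, 120 mm across, 18 mm high, right of the tray. Origin: centre of underside.
- spoon: Bystander, to be left alone: steel tasting spoon, 180 mm long, lying left of the tray. Origin: under its middle, x along it.
There are look-alikes about, which are no part of the job. What is shaped like the tray but green or orange is not meant.

How it is judged:
On the way, in this order (a step that is already met when the one before it is completed fails the run):
1. both lids are pressed fully home while the tray still stands out in front of the rack (value of joint each of lid_left, lid_right below 0.002 m and x of tray in the frame of bay below -0.06 m), for 0.2 s.
2. the tray is slid fully into the rack (value of joint each of lid_left, lid_right below 0.002 m and x of tray in the frame of bay between -0.008 and 0.008 m and y of tray in the frame of bay between -0.012 and 0.012 m and angle between the x axis of tray and the x axis of bay, either way round below 0.1 rad and angle between tray's own z axis and vertical below 0.05 rad), for 0.2 s.
At the end, for the whole second after the job is handed in: Both lids less than 2 mm proud; the tray at rest and level in the rack, its origin within 8 mm of home in depth and 12 mm sideways, askew by less than 0.1 rad (all of step 2 and linear speed of tray below 0.01 m/s); the robot touches nothing.
It fails at once if the tray is lifted more than 20 mm off the counter (height (world z) of tray above 0.02 m).
It fails at once if the mortar, sieve, saucer or spoon is moved more than 40 mm (distance of any of mortar, sieve, saucer, spoon from where it was at the start of the episode above 0.04 m).
It also fails if it takes over 53 s, if anything falls off the work surface, if the arm or the gripper's body presses on something with over 40 N, if the wrist force passes 120 N, or if a joint passes its speed limit or range.

ROBOT

A 6-joint arm with a two-finger parallel gripper is mounted at the origin on the work surface. World frame = base frame: x ahead of the robot, y to its left, z up, the work surface at z = 0. Lengths are in m, angles in rad, forces in N, time in s.
With the tool pointing down it reaches from about 0.35 to 0.775 m from the base axis. Payload 7.3 kg.
Tool frame: the origin (TCP) lies at the very end of the fingers, on their centre line; the grasp point (between the pads) lies 19 mm behind it; z points along the fingers, y is the line along which they close (so a half turn about z gives the same grasp; the last joint's range is limited). The gripper opens to 92 mm and grips with 3 to 60 N. Pads are 19 mm wide; open, the fingers measure 130 mm over their backs; the gripper's body (75 mm by 190 mm) begins 47 mm behind the grasp point.
Start: joints at [1.051, 0.342, 1.524, -0, 1.275, -0.146], TCP at [0.192, 0.489, 0.203] pointing down, gripper open.
Joint ranges: [-2.53, 2.53], [-0.77, 2.02], [0.04, 2.7], [-1, 4.14], [0.28, 2.66], [-3.11, 3.11]. Speed limits (rad/s): [2.57, 2.57, 3.14, 3.14, 3.14, 3.14].

INTERFACE

Orientations are given as [roll, pitch, yaw] about the fixed x, y, z axes, in that order (R = Rz(yaw) Ry(pitch) Rx(roll)).
In Python, from cell import telemetry, eyes, job gives the robot as it stands.
- The arm moves only by the tool apply_moves, never from a script. Its arguments are lists of equal length, an entry for each row: "delta_pos": the shift along the world's x, y, z each as a share of 0.4 m, from -1 to 1, a list of three; "dr": the turn, a rotation vector about the world's x, y, z each as a share of 0.5 rad, from -1 to 1, a list of three; "jaw": the opening, from 0 (shut) to 1 (fully open). A call has 1 to 8 rows; each row is the pose to reach, as a shift and turn from the pose commanded when the call began; what a row does not reach only later rows make up. A row lasts 1/12 s, in which the tool goes at most 41.7 mm and 7.16 degrees, less where a joint would pass 70% of its speed; a pose out of reach is approached as far as the arm can. A call with a number of a shift or a turn outside -1 to 1 is refused whole. A call with a gripper value outside its range is refused whole. The fingers move at their own pace and stop on an object; "force" is the grip in N (left out, the last holds). Time passes only in rows, so rows that repeat a pose let the fingers close. It gives the time, the measured TCP pose, the force, the opening and the grip force at its end, in the units of the state.
- telemetry.observe(): the state, without advancing time (a new reading comes with each control period).
- eyes.read_camera(name): name is "scene" or "side" or "wrist"; returns the picture (384x512x3 uint8, red, green, blue); there is no depth.
- eyes.camera_model(name): a dict with "vertical_fov" (degrees; the focal length in pixels is half the picture's height over the tangent of half this angle, whatever the lens; pixels are square), "cx", "cy" (the principal point, pixels), "rvec" (rotation vector, rad) and "tvec" (3), from world to camera coordinates, as OpenCV has them; the wrist camera has in their place "hand_eye" (4x4, takes a point from camera to tool coordinates, whose origin is the TCP and whose axes are the flange's). Camera axes: x right, y down, z forward; pixel columns grow to the right and rows downward; lengths in m; the calibration is good to about 2 mm. A picture is of the moment at which its call begins: read the wrist's pose just before it. camera_model takes no time and is no camera call.
- job.hand_in(): hands the job in; it is judged then, once.
The state is a dict: "time": time; "qpos": joint angles; "qvel": joint speeds; "joint_efforts": joint torques, N m; "tool_pos": TCP position; "tool_rot": TCP orientation; "contact_force": force on the tool from outside, world axes, zero at the start; "torque": the same for the moment, N m; "opening": finger opening in m; "grip_force": force on a finger pad.
Only numpy, scipy, OpenCV 4.12 (cv2) and the standard library are available. Lean on these libraries where they do the work, as an engineer would, in place of code of your own. Each camera call takes 0.05 s, during which the arm holds its last target. There are 200 camera calls.

## Working session

There is one attempt and no reset: what is moved stays moved. The work goes in short steps, Python scripts to look and compute and a tool call to move; the robot and the scene stay as the last step left them, time stands still between calls to the robot, and variables do not carry over. Pictures are saved under pics/ and viewed, at most 10 in all, crops included, and the job is handed in when it is done.

Besides the shell and the picture viewer there is one more tool, called as a command line: name --argument value ..., lists and objects as JSON in quotes. apply_moves: Moves the arm, as the interface text tells. Its arguments: {"type":"object","properties":{"delta_pos":{"type":"array"},"dr":{"type":"array"},"jaw":{"type":"array"},"force":{"type":"number"}},"required":["delta_pos","dr","jaw"]}

```bash
mkdir -p pics; cat > h.py <<'E'
import numpy as np, cv2
from cell import telemetry, eyes, job
def K(m):
    f=192/np.tan(np.radians(m["vertical_fov"])/2); return np.array([[f,0,m["cx"]],[0,f,m["cy"]],[0,0,1]])
def ray(m,uv):
    R=cv2.Rodrigues(np.array(m["rvec"],float))[0]; t=np.array(m["tvec"],float)
    d=R.T@np.linalg.inv(K(m))@np.array([uv[0],uv[1],1.]); return -R.T@t, d/np.linalg.norm(d)
def onz(m,uv,z):
    c,d=ray(m,uv); return c+d*(z-c[2])/d[2]
def proj(m,P):
    return cv2.projectPoints(np.array(P,float).reshape(-1,1,3),np.array(m["rvec"],float),np.array(m["tvec"],float),K(m),None)[0].reshape(-1,2)
def save(n,img): cv2.imwrite(n,cv2.cvtColor(img,cv2.COLOR_RGB2BGR))
E
python3 - <<'E'
from h import *
for n in ("scene","side"):
    im=eyes.read_camera(n); save(f"pics/{n}0.png",im); m=eyes.camera_model(n); print(n,m,ray(m,(256,192))[0])
s=telemetry.observe(); print(s)
E
```

```text
scene {'vertical_fov': 54.375070800981874, 'cx': 256.6809939382845, 'cy': 197.0038397041328, 'rvec': array([ 1.35465341,  2.39540183, -0.74930758]), 'tvec': array([ 0.30622024, -0.29168644,  1.58789097])} [1.1329274  0.33206924 1.14300266]
side {'vertical_fov': 49.73336550093519, 'cx': 244.77597394738657, 'cy': 189.58798098064486, 'rvec': array([ 2.13981474, -0.20531271,  0.12328115]), 'tvec': array([-0.51144534,  0.08541923,  1.67222564])} [ 0.22944894 -1.42755577  0.98724317]
{'time': 0.1, 'qpos': array([ 1.05099169e+00,  3.42670513e-01,  1.52489933e+00, -5.47121981e-06,
        1.27539854e+00, -1.46018084e-01]), 'qvel': array([-8.47434487e-04, -3.63460507e-03, -3.52596667e-03,  9.10835454e-04,
        2.27345189e-05,  4.19496703e-04]), 'joint_efforts': array([ 1.06602889e-03, -4.32001162e+01, -2.44694710e+01,  7.18010450e-02,
        5.25571348e-02, -6.82451787e-05]), 'tool_pos': array([0.19149635, 0.4884152 , 0.20201315]), 'tool_rot': array([-3.14023080e+00, -1.94992116e-04,  2.76780757e+00]), 'contact_force': array([-0.06527902, -0.08740642,  0.09353812]), 'torque': array([0.00821147, 0.02927028, 0.00617351]), 'grip_force': 0.0, 'opening': 0.09174700487283968}
```

View pics/scene0.png

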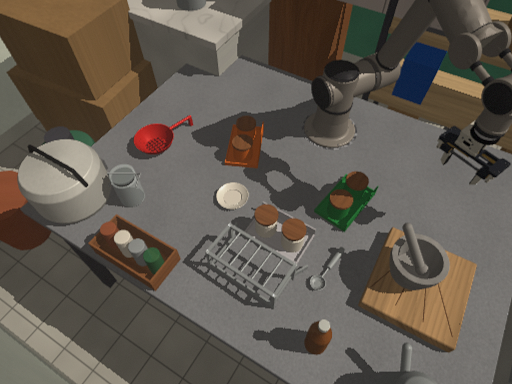

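View pics/side0.png

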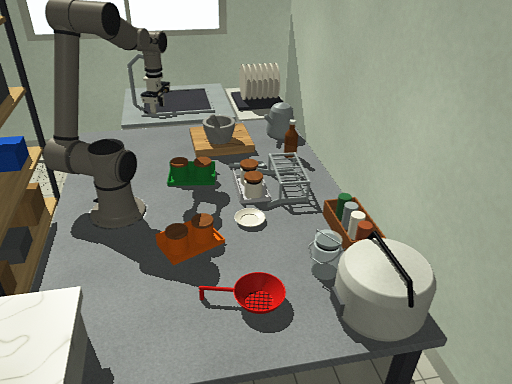

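Candidates: the aluminium tray with two white jars at scene (280,228), the orange look-alike at (245,143), and the green one at (347,200). The description (bare aluminium, white jars, in front of the steel rack) picks the first. I'll check it in one close crop.

```bash
python3 - <<'E'
from h import *
a=cv2.imread("pics/scene0.png")[195:300,195:330]; b=cv2.imread("pics/side0.png")[145:215,220:320]
a=cv2.resize(a,(540,420),interpolation=cv2.INTER_CUBIC)[:, :]; b=cv2.resize(b,(400,280),interpolation=cv2.INTER_CUBIC)
c=np.zeros((600,800,3),np.uint8); c[:420,:540]=a
c[320:600,400:800]=b; cv2.imwrite("pics/crop.png",c)
# lids
for n,box in (("scene",(195,260,245,315)),("side",(150,190,235,270))):
    im=cv2.cvtColor(cv2.imread(f"pics/{n}0.png"),cv2.COLOR_BGR2HSV); r0,r1,c0,c1=box
    s=im[r0:r1,c0:c1]; mk=((s[...,0]<14)&(s[...,1]>95)&(s[...,2]>50)).astype(np.uint8)
    k,l,st,ce=cv2.connectedComponentsWithStats(mk)
    m=eyes.camera_model(n)
    for i in range(1,k):
        if st[i,4]>25: print(n,st[i]+[c0,r0,0,0,0],ce[i]+[c0,r0],onz(m,ce[i]+[c0,r0],.094))
m=eyes.camera_model
c,d=ray(m("scene"),(256,192))
E
```

```text
scene [255 204  24  22 401] [266.03241895 214.5286783 ] [0.56033555 0.01699956 0.094     ]
scene [282 218  25  23 434] [293.62672811 228.91705069] [0.56173458 0.12062943 0.094     ]
side [240 159  18  11 128] [248.453125  163.5859375] [0.56109481 0.12114819 0.094     ]
side [244 170  19  12 145] [252.95172414 175.82068966] [0.55861676 0.0162289  0.094     ]
```

View pics/crop.png

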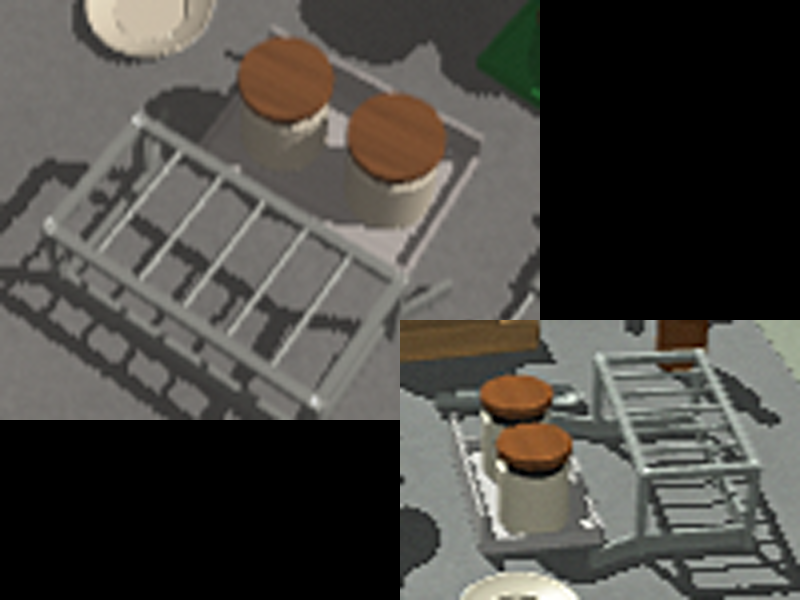

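The crop shows the aluminium tray with two white jars and proud wooden lids (scene lids at (266,214) and (294,229)). The rack stands behind it, with its roof corners at about (230,224), (295,263), (208,252) and (274,296).

```bash
python3 - <<'E'
from h import *
m=eyes.camera_model("scene"); n=eyes.camera_model("side")
def tri(a,b):
    c,d=ray(m,a);e,f=ray(n,b); A=np.c_[d,-f]; s=np.linalg.lstsq(A,e-c,rcond=None)[0]; p,q=c+d*s[0],e+f*s[1]; return (p+q)/2,np.linalg.norm(p-q)
for nm,a,b in (("FR",(230,224.5),(280.5,182)),("FL",(295.5,263),(270,154)),("BR",(207.5,252),(307.5,182)),("BL",(274,296),(295,153.8)),
   ("lidL",(293.6,228.9),(248.5,163.6)),("lidR",(266,214.5),(253,175.8))):
    print(nm,onz(m,a,.1),onz(n,b,.1),*tri(a,b))
# tray front panel top corners in scene crop (270,30),(480,137)
for a in ((195+270/4,195+30/4),(195+480/4,195+137/4)): print("panel",onz(m,a,.05))
E
```

```text
FR [ 0.65608405 -0.0618228   0.1       ] [ 0.6559764  -0.06097491  0.1       ] [ 0.65600119 -0.06162977  0.10030785] 0.00045574313107920976
FL [0.66660592 0.18200996 0.1       ] [0.67283256 0.17964739 0.1       ] [0.67017171 0.1810001  0.10097889] 0.0062813182915056505
BR [ 0.77351437 -0.06728891  0.1       ] [ 0.76379248 -0.08084418  0.1       ] [ 0.76957978 -0.06978211  0.09214933] 0.0026330611258268766
BL [0.78908601 0.17694459 0.1       ] [0.78518219 0.16116331 0.1       ] [0.78836336 0.17522059 0.09293673] 0.0033878914060130735
lidL [0.56499021 0.12173619 0.1       ] [0.55904269 0.11058698 0.1       ] [0.56145247 0.12062436 0.09404039] 0.0005614722855606275
lidR [0.56356966 0.0186545  0.1       ] [0.55663754 0.00665681 0.1       ] [0.55943958 0.01682751 0.09340499] 0.0010244097116776862
panel [ 0.49972836 -0.03197065  0.05      ]
panel [0.50210273 0.17372913 0.05      ]
```

apply_moves --delta_pos '[[0.5, -0.5, 0], [0.5, -0.5, 0], [0.5, -0.5, 0], [0.5, -0.5, 0], [0.5, -0.5, 0], [0.5, -0.5, 0], [0.5, -0.5, 0], [0.5, -0.5, 0]]' --dr '[[0, 0, 0.714], [0, 0, 0.714], [0, 0, 0.714], [0, 0, 0.714], [0, 0, 0.714], [0, 0, 0.714], [0, 0, 0.714], [0, 0, 0.714]]' --jaw '[1, 1, 1, 1, 1, 1, 1, 1]'

```text
time: 0.77
tool_pos: [0.3956, 0.2845, 0.2023]
tool_rot: [-3.14, 0.001, 3.12]
contact_force: [0.1, 0.8, 0.7]
opening: 0.0911
grip_force: 0.0
```

apply_moves --delta_pos '[[0.42, -0.55, 0], [0.42, -0.55, 0], [0.42, -0.55, 0], [0.42, -0.55, 0], [0.42, -0.55, 0], [0.42, -0.55, 0], [0.42, -0.55, 0], [0.42, -0.55, 0]]' --dr '[[0, 0, 0], [0, 0, 0], [0, 0, 0], [0, 0, 0], [0, 0, 0], [0, 0, 0], [0, 0, 0], [0, 0, 0]]' --jaw '[1, 1, 1, 1, 1, 1, 1, 1]'

```text
time: 1.43
tool_pos: [0.5622, 0.0645, 0.2017]
tool_rot: [-3.14, 0.0, 3.12]
contact_force: [-0.4, -0.2, -0.3]
opening: 0.092
grip_force: 0.0
```

```bash
python3 - <<'E'
from h import *
s=telemetry.observe(); print(s["tool_pos"],s["tool_rot"],s["contact_force"])
from scipy.spatial.transform import Rotation as Ro
im=eyes.read_camera("wrist"); m=eyes.camera_model("wrist"); save("pics/w1.png",im); print(m)
T=np.eye(4);T[:3,:3]=Ro.from_euler("xyz",s["tool_rot"]).as_matrix();T[:3,3]=s["tool_pos"]
W=np.linalg.inv(T@np.array(m["hand_eye"])); m["rvec"]=cv2.Rodrigues(W[:3,:3])[0].ravel(); m["tvec"]=W[:3,3]
hs=cv2.cvtColor(im,cv2.COLOR_RGB2HSV); mk=((hs[...,0]<14)&(hs[...,1]>95)&(hs[...,2]>50)).astype(np.uint8)
k,l,st,ce=cv2.connectedComponentsWithStats(mk)
for i in range(1,k):
    if st[i,4]>300: print(st[i],onz(m,ce[i],.1))
E
```

```text
[0.56215233 0.0645314  0.20165986] [-3.14024792e+00  2.77968561e-04  3.12000161e+00] [-0.43235795 -0.16166091 -0.31539726]
{'vertical_fov': 65.33765881617224, 'cx': 252.6540272159428, 'cy': 192.66888177289803, 'hand_eye': array([[-1.14566401e-03, -9.57207479e-01, -2.89400293e-01,
         7.91315779e-02],
       [ 9.99999075e-01, -1.30887694e-03,  3.70434489e-04,
        -1.64275502e-04],
       [-7.33372035e-04, -2.89399601e-01,  9.57208093e-01,
        -1.81859386e-01],
       [ 0.00000000e+00,  0.00000000e+00,  0.00000000e+00,
         1.00000000e+00]])}
```

View pics/w1.png

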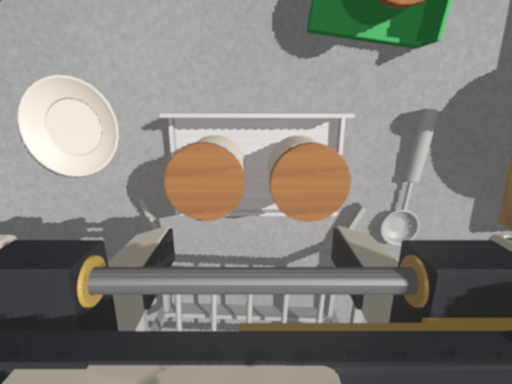

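Wrist view: lids at (205,181) and (310,181), panel top edge from (162,115) to (353,115), tray straight below the tool.

```bash
cat >> h.py <<'E'
from scipy.spatial.transform import Rotation as Ro
def wmodel(s):
    m=eyes.camera_model("wrist"); T=np.eye(4);T[:3,:3]=Ro.from_euler("xyz",s["tool_rot"]).as_matrix();T[:3,3]=s["tool_pos"]
    W=np.linalg.inv(T@np.array(m["hand_eye"])); m["rvec"]=cv2.Rodrigues(W[:3,:3])[0].ravel(); m["tvec"]=W[:3,3]; return m
E
python3 - <<'E'
from h import *
m=wmodel(telemetry.observe())
im=cv2.cvtColor(cv2.imread("pics/w1.png"),cv2.COLOR_BGR2HSV); print(im[180,205],im[180,310])
mk=((im[...,0]<22)&(im[...,1]>110)&(im[...,2]>60)).astype(np.uint8); mk[235:]=0; mk[:100]=0
k,l,st,ce=cv2.connectedComponentsWithStats(mk)
for i in range(1,k):
    if st[i,4]>1500:print(st[i],onz(m,ce[i],.1))
for p in ((162,115),(353,115)): print("panel",onz(m,p,.05))
E
```

```text
[ 14 136 180] [ 14 136 180]
[ 164  143   81   77 4828] [0.55421226 0.01934262 0.1       ]
[ 270  143   80   78 4819] [0.55700003 0.12265219 0.1       ]
panel [ 0.49233231 -0.02956473  0.05      ]
panel [0.49682254 0.17651773 0.05      ]
```

apply_moves --delta_pos '[[-0.005, 0.01, -0.1], [-0.005, 0.01, -0.19], [-0.005, 0.01, -0.19], [-0.005, 0.01, -0.19], [-0.005, 0.01, -0.19]]' --dr '[[0, 0, 0], [0, 0, 0], [0, 0, 0], [0, 0, 0], [0, 0, 0]]' --jaw '[1, 1, 1, 1, 1]'

```text
time: 1.9
tool_pos: [0.5584, 0.0736, 0.1284]
tool_rot: [3.141, 0.002, 3.126]
contact_force: [0.1, 0.0, 0.8]
opening: 0.0919
grip_force: 0.0
```

apply_moves --delta_pos '[[0, -0.007, -0.03], [0, -0.007, -0.05], [0, -0.007, -0.06], [0, -0.007, -0.07], [0, -0.007, -0.08], [0, -0.007, -0.09], [0, -0.007, -0.095], [0, -0.007, -0.095]]' --dr '[[0, 0, 0], [0, 0, 0], [0, 0, 0], [0, 0, 0], [0, 0, 0], [0, 0, 0], [0, 0, 0], [0, 0, 0]]' --jaw '[1, 1, 1, 1, 1, 1, 1, 1]'

```text
time: 2.57
tool_pos: [0.5574, 0.07, 0.0882]
tool_rot: [3.141, -0.001, 3.125]
contact_force: [0.3, -0.5, 0.5]
opening: 0.0919
grip_force: 0.0
```

apply_moves --delta_pos '[[0, 0, -0.004], [0, 0, -0.008], [0, 0, -0.008]]' --dr '[[0, 0, 0], [0, 0, 0], [0, 0, 0]]' --jaw '[1, 1, 1]'

```text
time: 2.82
tool_pos: [0.5576, 0.07, 0.0852]
tool_rot: [3.142, -0.0, 3.125]
contact_force: [-0.1, -0.2, 0.1]
opening: 0.0913
grip_force: 0.0
```

```bash
python3 - <<'E'
from h import *
s=telemetry.observe();print(s["tool_pos"],s["contact_force"])
im=eyes.read_camera("side")
w=eyes.read_camera("wrist")
c=np.zeros((384,800,3),np.uint8); c[:,:430]=w[:, 40:470]; c[:280,432:800]=cv2.resize(im[140:210,225:317],(368,280),interpolation=cv2.INTER_CUBIC); save("pics/p2.png",c)
E
```

```text
[0.55759428 0.06996241 0.08521017] [-0.14848704 -0.20549398  0.07515222]
```

View pics/p2.png

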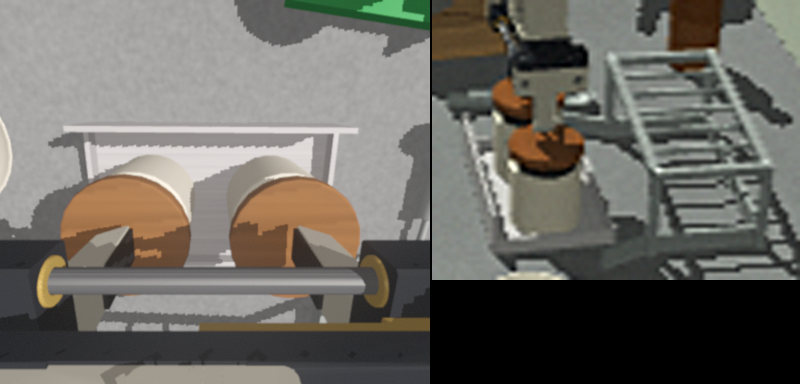

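The fingertips are above both lids, but there is no force yet, so I'll descend further while watching the force.

apply_moves --delta_pos '[[0, 0, -0.003], [0, 0, -0.006], [0, 0, -0.009], [0, 0, -0.012], [0, 0, -0.012]]' --dr '[[0, 0, 0], [0, 0, 0], [0, 0, 0], [0, 0, 0], [0, 0, 0]]' --jaw '[1, 1, 1, 1, 1]'

```text
time: 3.33
tool_pos: [0.5575, 0.07, 0.0803]
tool_rot: [3.142, -0.0, 3.125]
contact_force: [-0.4, -0.6, 0.2]
opening: 0.092
grip_force: 0.0
```

```bash
python3 - <<'E'
from h import *
s=telemetry.observe();m=wmodel(s);w=eyes.read_camera("wrist")
R=Ro.from_euler("xyz",s["tool_rot"]).as_matrix()
for y in (-.056,.056,0): print(proj(m,s["tool_pos"]+R@[0,y,0]))
im=eyes.read_camera("side"); n=eyes.camera_model("side"); print(proj(n,s["tool_pos"]))
sc=eyes.read_camera("scene")
c=np.zeros((600,800,3),np.uint8); c[:320,:800]=cv2.resize(w[150:310,50:450],(800,320)); c[320:,:320]=cv2.resize(im[140:196,230:294],(320,280),interpolation=cv2.INTER_CUBIC)
c[320:,330:730]=cv2.resize(sc[190:260,240:340],(400,280),interpolation=cv2.INTER_CUBIC); save("pics/p3.png",c)
E
```

```text
[[167.69957254 227.92120316]]
[[337.95114486 227.69117544]]
[[252.83422293 227.80617733]]
[[250.00458101 172.21089046]]
```

View pics/p3.png

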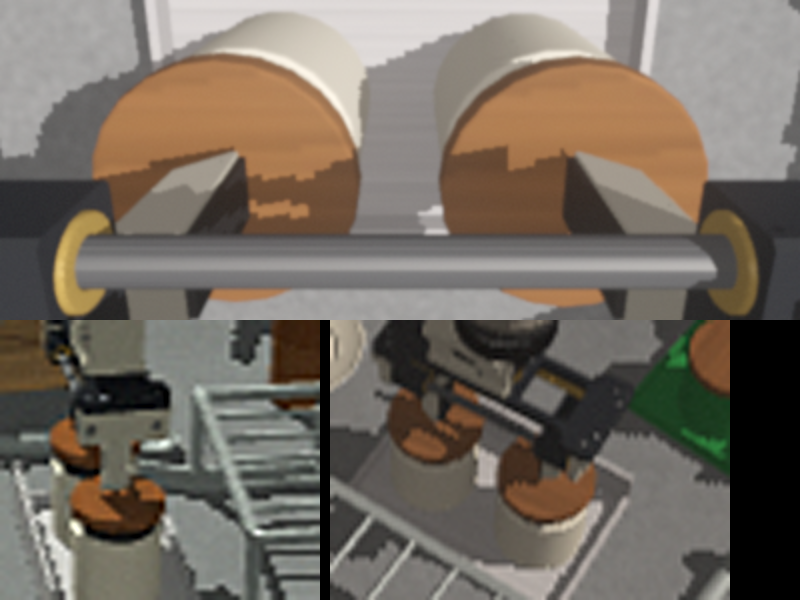

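Lid width in this view (about 133 px) puts the lids still at z≈0.098, so they haven't been pressed. The opened fingertips must sit higher than the TCP. I'll keep descending gently.

apply_moves --delta_pos '[[0, 0, -0.005], [0, 0, -0.01], [0, 0, -0.015], [0, 0, -0.02], [0, 0, -0.02]]' --dr '[[0, 0, 0], [0, 0, 0], [0, 0, 0], [0, 0, 0], [0, 0, 0]]' --jaw '[1, 1, 1, 1, 1]'

```text
time: 3.9
tool_pos: [0.558, 0.07, 0.0733]
tool_rot: [3.142, 0.001, 3.125]
contact_force: [-0.6, -0.0, 4.4]
opening: 0.0914
grip_force: 2.6
```

```bash
cat > lid.py <<'E'
from h import *
s=telemetry.observe();m=wmodel(s);w=eyes.read_camera("wrist"); save("pics/wl.png",w)
hs=cv2.cvtColor(w,cv2.COLOR_RGB2HSV); mk=((hs[...,0]<22)&(hs[...,1]>110)&(hs[...,2]>40)).astype(np.uint8)
k,l,st,ce=cv2.connectedComponentsWithStats(mk)
for i in range(1,k):
    if st[i,4]>1500: print(st[i],.08*K(m)[0,0]/st[i,2])
R=Ro.from_euler("xyz",s["tool_rot"]).as_matrix()
for q in ((.0095,-.046,0),(.0095,.046,0),(0.0095,.046,-.02)): print(q,proj(m,s["tool_pos"]+R@q))
print(s["tool_pos"],s["contact_force"])
E
python3 lid.py
```

```text
[  93  178  136   89 7769] 0.17613466436004308
[ 271  179  134   88 7630] 0.1787635399475064
[ 240  318  272   13 2348] 0.08806733218002154
(0.0095, -0.046, 0) [[181.90040123 214.37916745]]
(0.0095, 0.046, 0) [[323.72828019 214.18982893]]
(0.0095, 0.046, -0.02) [[331.52370949 226.44031328]]
[0.55797402 0.0699647  0.0732733 ] [-0.59124286 -0.03062543  4.39470246]
```

apply_moves --delta_pos '[[0, 0, -0.004], [0, 0, -0.008], [0, 0, -0.012], [0, 0, -0.012], [0, 0, -0.012]]' --dr '[[0, 0, 0], [0, 0, 0], [0, 0, 0], [0, 0, 0], [0, 0, 0]]' --jaw '[1, 1, 1, 1, 1]'

```text
time: 4.37
tool_pos: [0.558, 0.07, 0.0686]
tool_rot: [3.142, 0.001, 3.125]
contact_force: [-2.0, -0.6, 5.7]
opening: 0.0917
grip_force: 3.4
```

apply_moves --delta_pos '[[0, 0, -0.003], [0, 0, -0.006], [0, 0, -0.009], [0, 0, -0.012], [0, 0, -0.012]]' --dr '[[0, 0, 0], [0, 0, 0], [0, 0, 0], [0, 0, 0], [0, 0, 0]]' --jaw '[1, 1, 1, 1, 1]'

```text
time: 4.78
tool_pos: [0.558, 0.07, 0.0641]
tool_rot: [3.142, 0.001, 3.125]
contact_force: [-3.1, 0.0, 9.3]
opening: 0.0921
grip_force: 4.5
```

```bash
python3 lid.py
```

```text
[  93  178  136   89 7789] 0.17613466436004308
[ 271  179  134   88 7604] 0.1787635399475064
[ 240  318  272   13 2316] 0.08806733218002154
(0.0095, -0.046, 0) [[181.90054127 214.37912561]]
(0.0095, 0.046, 0) [[323.72824488 214.18977696]]
(0.0095, 0.046, -0.02) [[331.52365027 226.44023974]]
[0.55802664 0.06997677 0.06413499] [-3.09046399  0.01397644  9.34647314]
```

apply_moves --delta_pos '[[0, 0, -0.003], [0, 0, -0.006], [0, 0, -0.009], [0, 0, -0.009]]' --dr '[[0, 0, 0], [0, 0, 0], [0, 0, 0], [0, 0, 0]]' --jaw '[1, 1, 1, 1]'

```text
time: 5.17
tool_pos: [0.5582, 0.07, 0.0638]
tool_rot: [-3.141, 0.003, 3.125]
contact_force: [-12.2, -1.6, 34.4]
opening: 0.0918
grip_force: 17.1
```

```bash
python3 - <<'E'
from h import *
s=telemetry.observe(); print(s["contact_force"],s["torque"],s["tool_pos"],s["tool_rot"])
E
```

```text
[-12.21874497  -1.56621145  34.42013498] [-0.00261265  2.13938106  0.02519073] [0.55817264 0.07000982 0.06383877] [-3.14144372e+00  3.11041858e-03  3.12515128e+00]
```

apply_moves --delta_pos '[[0, 0, 0.05], [0, 0, 0.1], [0, 0, 0.2], [0, 0, 0.3], [0, 0, 0.34], [0, 0, 0.34]]' --dr '[[0, 0, 0], [0, 0, 0], [0, 0, 0], [0, 0, 0], [0, 0, 0], [0, 0, 0]]' --jaw '[1, 1, 1, 1, 1, 1]'

```text
time: 5.67
tool_pos: [0.5601, 0.07, 0.2003]
tool_rot: [3.141, 0.009, 3.125]
contact_force: [-0.0, 0.6, -0.2]
opening: 0.0921
grip_force: 0.0
```

```bash
python3 - <<'E'
from h import *
s=telemetry.observe();m=wmodel(s);w=eyes.read_camera("wrist"); save("pics/w4.png",w); save("pics/scene4.png",eyes.read_camera("scene")); save("pics/side4.png",eyes.read_camera("side"))
print(s["tool_pos"],s["contact_force"])
im=cv2.cvtColor(w,cv2.COLOR_RGB2HSV); mk=((im[...,0]<22)&(im[...,1]>110)&(im[...,2]>60)).astype(np.uint8); mk[260:]=0; mk[:100]=0
k,l,st,ce=cv2.connectedComponentsWithStats(mk)
for i in range(1,k):
    if st[i,4]>1500:
        print(st[i],ce[i],onz(m,ce[i],.088))
E
```

```text
[0.5601028  0.06999994 0.20028555] [-0.03794547  0.58403915 -0.17043384]
[ 162  142   77   75 4477] [199.86263123 179.2941702 ] [0.55580844 0.01659967 0.088     ]
[ 264  143   76   74 4422] [301.21664405 179.80755314] [0.558199   0.11922015 0.088     ]
```

View pics/w4.png

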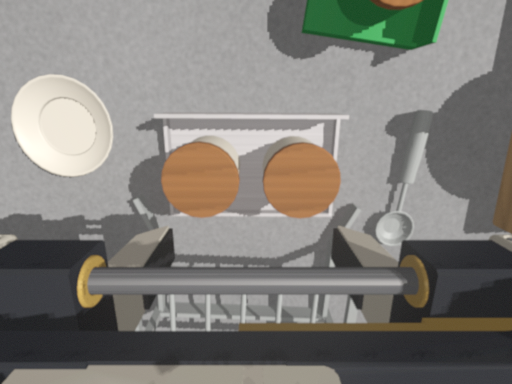

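Lids both shrank equally (80→77/76 px), and the load torque was balanced at 34 N, so both are home. Before a tilted push I'll measure clearance to the green look-alike, the current panel line, and the rack again.

```bash
python3 - <<'E'
from h import *
m=wmodel(telemetry.observe())
for p in ((305,31),(413,48),(440,35),(401,5)): print("green",onz(m,p,.05)[:2],onz(m,p,.09)[:2])
for p in ((154,117),(348,117)): print("panel",onz(m,p,.05))
im=cv2.imread("pics/scene4.png"); hs=cv2.cvtColor(im,cv2.COLOR_BGR2HSV)
g=((hs[...,0]>40)&(hs[...,0]<85)&(hs[...,1]>120)).astype(np.uint8); g[:165]=0;g[240:]=0
c=max(cv2.findContours(g,0,2)[0],key=cv2.contourArea); n=eyes.camera_model("scene")
P=np.array([onz(n,p[0],.05)[:2] for p in c]); print("green scene max/min",P.max(0),P.min(0))
for a in ((230,224.5),(295.5,263),): print(onz(n,a,.1))
E
```

```text
green [0.41185383 0.12381202] [0.41998769 0.11735203]
green [0.42895751 0.23164826] [0.43499463 0.21196863]
green [0.41775045 0.25660488] [0.42516145 0.23386583]
green [0.39109897 0.21504013] [0.40177716 0.1973965 ]
panel [ 0.49076394 -0.03318998  0.05      ]
panel [0.49445356 0.17193649 0.05      ]
green scene max/min [0.45657445 0.29048424] [0.22922293 0.13820308]
[ 0.65608405 -0.0618228   0.1       ]
[0.66660592 0.18200996 0.1       ]
```

apply_moves --delta_pos '[[-0.1, -0.025, 0], [-0.21, -0.025, 0], [-0.21, -0.025, 0], [-0.21, -0.025, 0], [-0.21, -0.025, 0], [-0.21, -0.025, 0], [-0.21, -0.025, 0]]' --dr '[[0, -0.25, 0], [0, -0.5, 0], [0, -0.75, 0], [0, -1, 0], [0, -1, 0], [0, -1, 0], [0, -1, 0]]' --jaw '[1, 1, 1, 1, 1, 1, 1]'

```text
time: 6.4
tool_pos: [0.473, 0.06, 0.1945]
tool_rot: [3.132, 0.497, 3.122]
contact_force: [1.5, -0.3, 0.2]
opening: 0.0921
grip_force: 0.0
```

apply_moves --delta_pos '[[0, 0, -0.1], [0, 0, -0.2], [0, 0, -0.27], [0, 0, -0.32], [0, 0, -0.36], [0, 0, -0.36], [0, 0, -0.36]]' --dr '[[0, 0, 0], [0, 0, 0], [0, 0, 0], [0, 0, 0], [0, 0, 0], [0, 0, 0], [0, 0, 0]]' --jaw '[1, 1, 1, 1, 1, 1, 1]'

```text
time: 6.98
tool_pos: [0.4827, 0.059, 0.0932]
tool_rot: [3.128, 0.447, 3.123]
contact_force: [0.5, -0.1, 0.9]
opening: 0.0915
grip_force: 0.0
```

```bash
python3 - <<'E'
from h import *
s=telemetry.observe();print(s["tool_pos"],s["tool_rot"],s["contact_force"])
im=eyes.read_camera("side"); w=eyes.read_camera("wrist")
c=np.zeros((600,800,3),np.uint8); c[:300,:400]=cv2.resize(w,(400,300)); c[300:,:500]=cv2.resize(im[120:210,170:320],(500,300),interpolation=cv2.INTER_CUBIC); save("pics/p5.png",c)
E
```

```text
[0.48269346 0.0590079  0.09318315] [3.12760752 0.44653356 3.12309362] [ 0.45216765 -0.13062801  0.89951158]
```

View pics/p5.png

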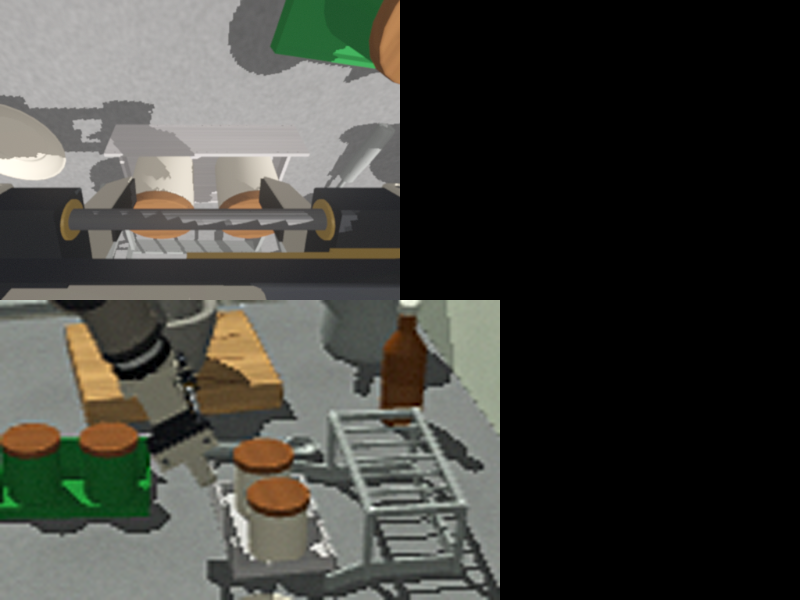

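```bash
python3 - <<'E'
from h import *
s=telemetry.observe();print(s["tool_pos"],s["tool_rot"],s["qpos"],s["qvel"])
E
```

```text
[0.48193636 0.05913412 0.09341965] [3.12758055 0.44665683 3.12321381] [-0.0582228   0.2241332   2.19002599  0.111881    0.2832682  -1.71420435] [ 1.38883739e-03 -1.21457480e-02  1.28186145e-02 -5.59036642e-04
 -5.82538473e-05 -1.10506130e-03]
```

Joint 5 is at its lower limit, so I'll use less tilt now and half-close the jaw, which brings the tips nearer the TCP and keeps more clearance to the body.

apply_moves --delta_pos '[[0, 0, 0], [0, 0, 0], [0, 0, 0], [0, 0, 0], [0, 0, 0], [0, 0, 0]]' --dr '[[0, 0.25, 0], [0, 0.5, 0], [0, 0.5, 0], [0, 0.5, 0], [0, 0.5, 0], [0, 0.5, 0]]' --jaw '[0.5, 0.5, 0.5, 0.5, 0.5, 0.5]'

```text
time: 7.58
tool_pos: [0.4802, 0.0593, 0.0925]
tool_rot: [3.132, 0.195, 3.125]
contact_force: [-0.2, 0.0, 0.7]
opening: 0.0566
grip_force: 0.0
```

```bash
python3 - <<'E'
from h import *
s=telemetry.observe();print(s["tool_pos"],s["tool_rot"],s["qpos"],s["opening"])
E
```

```text
[0.4802232  0.05930309 0.09254709] [3.13204732 0.19527088 3.12480417] [-0.04668434  0.29804538  1.96686621  0.02434148  0.68192014 -1.61902664] 0.0565712943178738
```

apply_moves --delta_pos '[[-0.02, 0, -0.04], [-0.02, 0, -0.08], [-0.02, 0, -0.12], [-0.02, 0, -0.16], [-0.02, 0, -0.16], [-0.02, 0, -0.16], [-0.02, 0, -0.16]]' --dr '[[0, 0, 0], [0, 0, 0], [0, 0, 0], [0, 0, 0], [0, 0, 0], [0, 0, 0], [0, 0, 0]]' --jaw '[0.5, 0.5, 0.5, 0.5, 0.5, 0.5, 0.5]'

```text
time: 8.17
tool_pos: [0.4732, 0.0592, 0.0293]
tool_rot: [3.132, 0.196, 3.125]
contact_force: [-0.2, 0.3, 0.1]
opening: 0.0458
grip_force: 0.0
```

```bash
python3 - <<'E'
from h import *
s=telemetry.observe();print(s["tool_pos"],s["tool_rot"],s["qpos"],s["opening"],s["contact_force"])
im=eyes.read_camera("side"); w=eyes.read_camera("wrist");sc=eyes.read_camera("scene")
c=np.zeros((600,800,3),np.uint8); c[:300,:400]=cv2.resize(w,(400,300)); c[300:,:500]=cv2.resize(im[120:210,170:320],(500,300),interpolation=cv2.INTER_CUBIC); c[:300,400:]=cv2.resize(sc[180:285,210:350],(400,300),interpolation=cv2.INTER_CUBIC); save("pics/p6.png",c)
E
```

```text
[0.47322666 0.0591857  0.02934652] [3.13215915 0.19587307 3.12470722] [-0.04768853  0.4043215   2.05191193  0.0327712   0.49008474 -1.62992992] 0.04583976213151516 [-0.20806735  0.33430994  0.10919896]
```

View pics/p6.png

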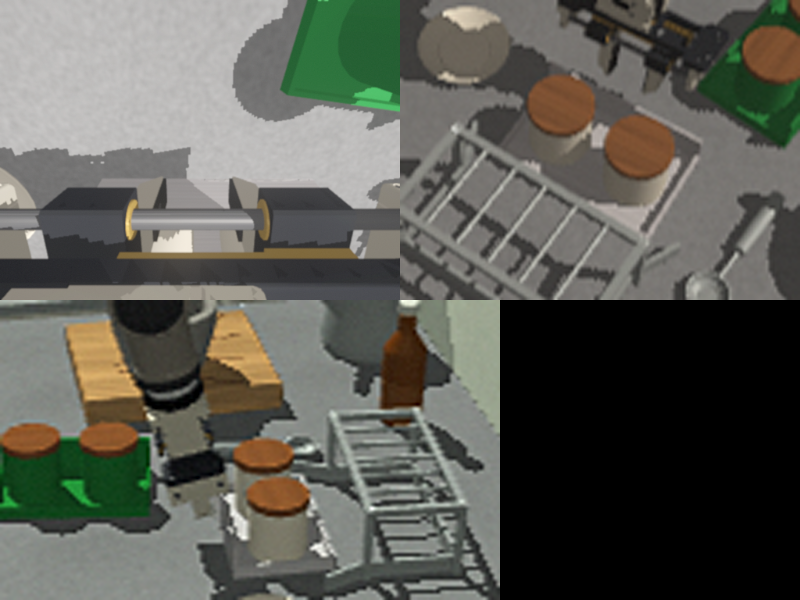

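```bash
python3 - <<'E'
from h import *
s=telemetry.observe(); R=Ro.from_euler("xyz",s["tool_rot"]).as_matrix(); m=eyes.camera_model("scene"); n=eyes.camera_model("side")
for z in (0,-.012,-.024):
  P=[s["tool_pos"]+R@[0,y,z] for y in (-.03,.03)]
  print(z,(proj(m,P)-[210,180])*2.857+[400,0],(proj(n,P)-[170,120])*3.333+[0,300])
E
```

```text
0 [[603.06051164  79.37948476]
 [645.63523216 100.81493761]] [[207.92662072 530.60366287]
 [200.8102166  505.67680733]]
-0.012 [[604.40085754  72.79349841]
 [647.27442398  94.2749841 ]] [[206.04003563 523.04031588]
 [198.94795591 498.22470729]]
-0.024 [[605.75866977  66.12168869]
 [648.93528571  87.64857324]] [[204.13861041 515.41747459]
 [197.0714474  490.71559258]]
```

The fingers run on a linear guide, and both views plus the lid contact put the true tips about 20 mm above the stated TCP. I'll lower a little more and open the jaw for a wide two-point push.

apply_moves --delta_pos '[[0, 0, -0.025], [0, 0, -0.048], [0, 0, -0.048], [0, 0, -0.048], [0, 0, -0.048]]' --dr '[[0, 0, 0], [0, 0, 0], [0, 0, -0.06], [0, 0, -0.06], [0, 0, -0.06]]' --jaw '[1, 1, 1, 1, 1]'

```text
time: 8.73
tool_pos: [0.4736, 0.0592, 0.01]
tool_rot: [3.132, 0.196, 3.096]
contact_force: [-0.1, 0.2, -0.6]
opening: 0.0748
grip_force: 0.0
```

apply_moves --delta_pos '[[0.015, 0, 0], [0.03, -0.001, 0], [0.045, -0.002, 0], [0.06, -0.003, 0], [0.075, -0.003, 0], [0.075, -0.003, 0]]' --dr '[[0, 0, 0], [0, 0, 0], [0, 0, 0], [0, 0, 0], [0, 0, 0], [0, 0, 0]]' --jaw '[1, 1, 1, 1, 1, 1]'

```text
time: 9.23
tool_pos: [0.5029, 0.058, 0.0091]
tool_rot: [3.132, 0.193, 3.095]
contact_force: [-3.3, 0.6, -1.3]
opening: 0.0919
grip_force: 1.6
```

apply_moves --delta_pos '[[0.025, -0.001, 0], [0.05, -0.002, 0], [0.075, -0.004, 0], [0.1, -0.005, 0], [0.125, -0.006, 0], [0.15, -0.007, 0], [0.175, -0.009, 0], [0.175, -0.009, 0]]' --dr '[[0, 0, 0], [0, 0, 0], [0, -0.06, 0], [0, -0.12, 0], [0, -0.18, 0], [0, -0.24, 0], [0, -0.3, 0], [0, -0.3, 0]]' --jaw '[1, 1, 1, 1, 1, 1, 1, 1]'

```text
time: 9.9
tool_pos: [0.5734, 0.0542, 0.0089]
tool_rot: [3.125, 0.345, 3.093]
contact_force: [-1.1, 0.0, -0.0]
opening: 0.0914
grip_force: 0.2
```

```bash
python3 - <<'E'
from h import *
s=telemetry.observe();print(s["tool_pos"],s["tool_rot"],s["qpos"],s["contact_force"])
im=eyes.read_camera("side"); sc=eyes.read_camera("scene")
c=np.zeros((600,800,3),np.uint8); c[300:,:500]=cv2.resize(im[120:210,190:340],(500,300),interpolation=cv2.INTER_CUBIC); c[:300,:400]=cv2.resize(sc[190:295,200:340],(400,300),interpolation=cv2.INTER_CUBIC); save("pics/p7.png",c)
E
```

```text
[0.57341355 0.05423382 0.00887044] [3.12470378 0.34479833 3.09270165] [-0.04886056  0.53369127  1.94509374  0.05393387  0.31844125 -1.62199486] [-1.14218255  0.04038761 -0.0252937 ]
```

View pics/p7.png

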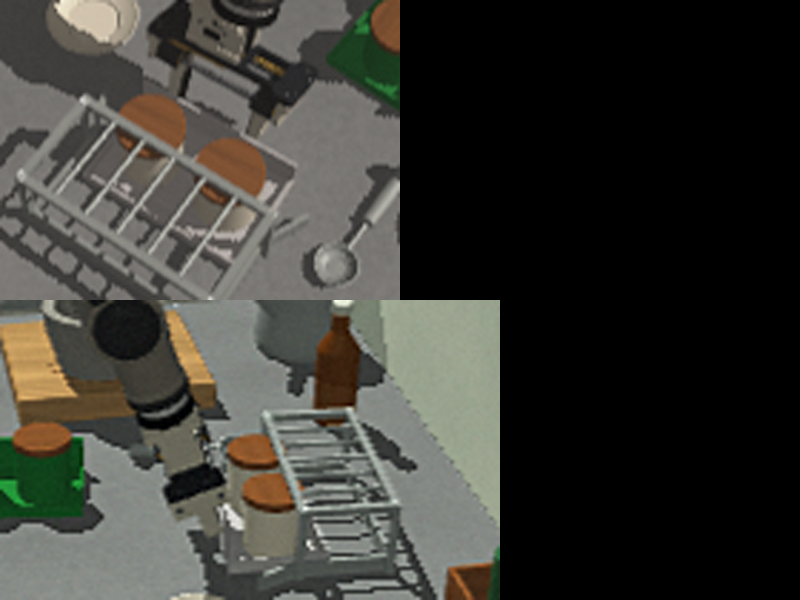

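Tray is half in, the lids (scene crop (152,120), (232,165)) pass under the roof bar, and the fingers press on the panel squarely. I'll keep pushing.

apply_moves --delta_pos '[[0.025, -0.001, 0], [0.05, -0.002, 0], [0.07, -0.003, 0], [0.09, -0.004, 0], [0.11, -0.005, 0], [0.13, -0.006, 0], [0.14, -0.007, 0], [0.14, -0.007, 0]]' --dr '[[0, 0, 0], [0, 0, 0], [0, -0.04, 0], [0, -0.08, 0], [0, -0.12, 0], [0, -0.16, 0], [0, -0.16, 0], [0, -0.16, 0]]' --jaw '[1, 1, 1, 1, 1, 1, 1, 1]'

```text
time: 10.67
tool_pos: [0.6314, 0.0516, 0.0124]
tool_rot: [3.12, 0.419, 3.091]
contact_force: [-2.5, -0.4, -0.1]
opening: 0.092
grip_force: 1.2
```

```bash
cat > tr.py <<'E'
from h import *
s=telemetry.observe();print(s["tool_pos"],s["tool_rot"],s["qpos"][4],s["contact_force"],s["torque"])
for n in ("scene","side"):
    im=eyes.read_camera(n); m=eyes.camera_model(n); hs=cv2.cvtColor(im,cv2.COLOR_RGB2HSV)
    mk=((hs[...,0]<18)&(hs[...,1]>95)&(hs[...,2]>50)).astype(np.uint8)
    # window around the expected lids, world box at z .088
    mk2=np.zeros_like(mk); q=proj(m,[(x,y,.085) for x,y in ((.57,-.04),(.57,.165),(.79,.165),(.79,-.04))]).astype(np.int32)
    cv2.fillConvexPoly(mk2,q,1); mk=cv2.morphologyEx(mk*mk2,cv2.MORPH_CLOSE,np.ones((5,5),np.uint8))
    for c in cv2.findContours(mk,0,2)[0]:
        if cv2.contourArea(c)>40:
            P=np.array([onz(m,p,.086)[:2] for p in cv2.convexHull(c)[:,0]]).astype(np.float32)
            print(n,cv2.contourArea(c),cv2.minEnclosingCircle(P))
E
python3 tr.py
```

```text
[0.63144292 0.051587   0.01238736] [3.12039314 0.4193521  3.09112433] 0.28226889693224017 [-2.48234571 -0.35169064 -0.10152158] [0.11206241 0.58782822 0.13257247]
scene 410.0 ((0.7009463906288147, 0.11463795602321625), 0.0405343733727932)
scene 369.0 ((0.6973066329956055, 0.011179013177752495), 0.04040282964706421)
side 236.5 ((0.6898068189620972, 0.05530622601509094), 0.09143178910017014)
```

apply_moves --delta_pos '[[0.005, 0, 0], [0.01, 0, 0], [0.015, -0.001, 0], [0.02, -0.001, 0], [0.02, -0.001, 0]]' --dr '[[0, 0, 0], [0, 0, 0], [0, 0, 0], [0, 0, 0], [0, 0, 0]]' --jaw '[1, 1, 1, 1, 1]'

```text
time: 11.18
tool_pos: [0.6384, 0.0514, 0.0123]
tool_rot: [3.12, 0.417, 3.091]
contact_force: [-5.8, 0.8, 1.8]
opening: 0.0918
grip_force: 2.6
```

```bash
python3 tr.py
```

```text
[0.6383953  0.05140083 0.01232012] [3.12038551 0.41740036 3.09142586] 0.2966101350535272 [-5.81873813  0.80961681  1.78606987] [0.09391834 0.91906667 0.18361722]
scene 447.5 ((0.7077773809432983, 0.11418960243463516), 0.040207382291555405)
scene 402.5 ((0.7039867639541626, 0.009552719071507454), 0.04114747792482376)
side 249.0 ((0.6989902853965759, 0.05720362812280655), 0.09457117319107056)
```

apply_moves --delta_pos '[[0.004, 0, 0], [0.008, 0, 0], [0.01, 0, 0], [0.01, 0, 0]]' --dr '[[0, 0, 0], [0, 0, 0], [0, 0, 0], [0, 0, 0]]' --jaw '[1, 1, 1, 1]'

```text
time: 11.62
tool_pos: [0.6421, 0.0514, 0.0123]
tool_rot: [3.12, 0.417, 3.091]
contact_force: [-6.1, 0.7, 2.4]
opening: 0.0918
grip_force: 3.1
```

```bash
python3 tr.py
```

```text
[0.64214865 0.05136059 0.01226398] [3.12039972 0.41708004 3.09137877] 0.30299203769532207 [-6.07450643  0.67686885  2.39110657] [0.09340202 0.92097409 0.07704909]
scene 458.0 ((0.7106195092201233, 0.11445610225200653), 0.040433526039123535)
scene 398.0 ((0.7075411081314087, 0.01011686958372593), 0.040540896356105804)
side 268.5 ((0.718894362449646, 0.0634191483259201), 0.10780207067728043)
```

apply_moves --delta_pos '[[0.004, 0, 0], [0.008, 0, 0], [0.01, 0, 0], [0.01, 0, 0]]' --dr '[[0, 0, 0], [0, 0, 0], [0, 0, 0], [0, 0, 0]]' --jaw '[1, 1, 1, 1]'

```text
time: 12.05
tool_pos: [0.6451, 0.0515, 0.0121]
tool_rot: [3.12, 0.415, 3.091]
contact_force: [-11.0, 0.3, 6.7]
opening: 0.0919
grip_force: 5.7
```

```bash
python3 tr.py
```

```text
[0.64509113 0.05145537 0.01206958] [3.12034245 0.41507433 3.09144939] 0.310851239855182 [-10.99002778   0.31504416   6.69409919] [0.01482098 1.49427871 0.04287087]
scene 456.0 ((0.7139768600463867, 0.11419817805290222), 0.040604379028081894)
scene 402.5 ((0.7086383700370789, 0.01060059666633606), 0.04113052412867546)
side 271.5 ((0.7222975492477417, 0.06764395534992218), 0.11199358850717545)
```

apply_moves --delta_pos '[[0.003, 0, 0], [0.006, 0, 0], [0.006, 0, 0]]' --dr '[[0, 0, 0], [0, 0, 0], [0, 0, 0]]' --jaw '[1, 1, 1]'

```text
time: 12.4
tool_pos: [0.6455, 0.0516, 0.0119]
tool_rot: [3.12, 0.412, 3.092]
contact_force: [-21.3, -1.1, 15.7]
opening: 0.0919
grip_force: 10.6
```

```bash
python3 tr.py
```

```text
[0.64550521 0.05160054 0.01187898] [3.120264   0.41154071 3.09157198] 0.3174785284552875 [-21.33872487  -1.11290896  15.65768581] [-0.06373766  2.3229306  -0.09465274]
scene 455.5 ((0.7144033908843994, 0.11401762813329697), 0.04059673473238945)
scene 399.5 ((0.7088285088539124, 0.010211600922048092), 0.04103915020823479)
side 265.0 ((0.7093279361724854, 0.055583786219358444), 0.0958094522356987)
```

Hard stop: 0.4 mm for 10 N, lids' midpoint at (0.712, 0.062), and yaw -0.054 matching the rack. Now I'll retreat.

apply_moves --delta_pos '[[-0.03, 0.001, 0], [-0.08, 0.004, 0], [-0.15, 0.007, 0.01], [-0.2, 0.01, 0.05], [-0.2, 0.01, 0.15], [-0.2, 0.01, 0.25], [-0.2, 0.01, 0.35], [-0.2, 0.01, 0.35]]' --dr '[[0, 0, 0], [0, 0.1, 0], [0, 0.3, 0], [0, 0.5, 0], [0, 0.7, 0], [0, 0.8, 0], [0, 0.8, 0], [0, 0.8, 0]]' --jaw '[1, 1, 1, 1, 1, 1, 1, 1]'

```text
time: 13.17
tool_pos: [0.574, 0.055, 0.1591]
tool_rot: [3.14, 0.031, 3.095]
contact_force: [-0.5, -0.2, -0.8]
opening: 0.092
grip_force: 0.0
```

```bash
python3 tr.py; python3 - <<'E'
from h import *
im=eyes.read_camera("scene"); save("pics/scene8.png",im); m=eyes.camera_model("scene"); g=cv2.cvtColor(im,cv2.COLOR_RGB2GRAY).astype(float)
# profile along rack axis over the panel, between the jars and outside: mean brightness vs x, for z=.05 (panel top) and z=.1 (roof)
d=np.array([.9987,-.05]); nrm=np.array([.05,.9987]); h=np.array([.708,.057])
for z in (.05,.1):
    xs=np.arange(-.09,-.03,.003); out=[]
    for x in xs:
        P=[(*(h+d*x+nrm*y),z) for y in np.linspace(-.09,.09,60)]; q=proj(m,P).astype(np.float32)
        out.append(cv2.remap(g.astype(np.float32),q[:,0],q[:,1],1).mean())
    print(z,[(int(round(x*1e3)),int(o)) for x,o in zip(xs,out)])
E
```

```text
[0.57399286 0.05502538 0.15913184] [3.13998291 0.0308243  3.09529692] 1.1813490602876997 [-0.52248725 -0.24905682 -0.81291254] [ 0.03347572 -0.05800071 -0.01157352]
scene 455.0 ((0.714009165763855, 0.11439336836338043), 0.04033038392663002)
scene 399.5 ((0.7086383700370789, 0.01060059666633606), 0.04113052412867546)
side 273.0 ((0.7200444340705872, 0.06805422902107239), 0.1114339604973793)
0.05 [(-90, 120), (-87, 119), (-84, 119), (-81, 119), (-78, 120), (-75, 119), (-72, 121), (-69, 124), (-66, 127), (-63, 120), (-60, 99), (-57, 85), (-54, 88), (-51, 89), (-48, 91), (-45, 93), (-42, 94), (-39, 95), (-36, 96), (-33, 95)]
0.1 [(-90, 120), (-87, 120), (-84, 120), (-81, 121), (-78, 120), (-75, 120), (-72, 120), (-69, 120), (-66, 120), (-63, 119), (-60, 119), (-57, 119), (-54, 119), (-51, 118), (-48, 118), (-45, 120), (-42, 117), (-39, 99), (-36, 86), (-33, 88)]
```

```bash
python3 -c "
from cell import job; print(job.hand_in())"
```

```text
the job is handed in; nothing more can be done
None
```

I pressed both lids home, slid the tray to a hard stop in the rack, pulled the arm clear and handed the job in at about 13 s; the hand-in gave no verdict.

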